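Start the spray booth and present the model's nose on the turntable

ROBOT

A 6-joint arm with a two-finger parallel gripper is mounted at the origin on the work surface. World frame = base frame: x ahead of the robot, y to its left, z up, the work surface at z = 0. Lengths are in m, angles in rad, forces in N, time in s.
With the tool pointing down it reaches from about 0.225 to 0.875 m from the base axis. Payload 3.4 kg.
Tool frame: the origin (TCP) lies midway between the tips of the shut fingers; the grasp point (between the pads) lies 19 mm behind it; z points along the fingers, y is the direction in which the jaws open and shut (so a half turn about z gives the same grasp; the last joint's range is limited). The gripper opens to 85 mm and grips with 20 to 120 N. Pads are 22 mm wide; open, the fingers measure 114 mm over their backs; the gripper's body (76 mm by 85 mm) begins 54 mm behind the grasp point. The pads swing forward as they close: fully open they stand 13 mm farther back than shut.
Start: joints at [-1.365, 0.276, 1.505, -0, 1.361, -0.121], TCP at [0.185, -0.545, 0.231] pointing down, gripper open.
Joint ranges: [-2.89, 2.89], [-0.75, 2.08], [0.22, 2.7], [-1.18, 4.32], [0.11, 2.71], [-2.7, 2.7]. Speed limits (rad/s): [2.57, 2.57, 3.14, 3.14, 3.14, 3.14].

INTERFACE

Orientations are given as a rotation vector (axis times angle).
In Python, from plant import env, vision gives the robot as it stands.
- The arm moves only by the tool play_rows, never from a script. Its arguments are lists of equal length, an entry for each row: "translation": the shift along the tool's x, y, z in mm, a list of three; "rot": the turn, a rotation vector about the tool's x, y, z in degrees, a list of three; "fingers": the opening, from 0 (shut) to 1 (fully open). In form: {"translation": [[x, y, z], ...], "rot": [[ax, ay, az], ...], "fingers": [fingers, ...]}. A call has 1 to 12 rows; each row shifts and turns the commanded pose from where the row before left it, along the tool's axes as they then stand; what a row does not reach is not made up. A row lasts 1/8 s, in which the tool goes at most 62.5 mm and 10.7 degrees, less where a joint would pass 70% of its speed; a pose out of reach is approached as far as the arm can. A call with a gripper value outside its range is refused whole. The fingers move at their own pace and stop on an object; "newtons" is the grip in N (left out, the last holds). Time passes only in rows, so rows that do not move let the fingers close. It gives the time, the measured TCP pose, the force and the opening at its end, in the units of the state.
- env.get_obs(): the state, without advancing time (a new reading comes with each control period).
- vision.read_camera(name): name is "scene" or "top" or "wrist"; returns the picture (400x640x3 uint8, red, green, blue); there is no depth.
- vision.get_calibration(name): a dict with "fx", "fy", "cx", "cy" (pixels), "D" ([k1, k2, p1, p2, k3] as OpenCV has them; the pictures are not rectified), "T" (4x4, takes a point from camera to world coordinates); the wrist camera has in their place "mount" (4x4, takes a point from camera to tool coordinates, whose origin is the TCP and whose axes are the flange's). Camera axes: x right, y down, z forward; pixel columns grow to the right and rows downward; lengths in m; the calibration is good to about 2 mm. A picture is of the moment at which its call begins: read the wrist's pose just before it. get_calibration takes no time and is no camera call.
- env.job_done(): hands the job in, once; it reports no verdict.
The state is a dict: "t": time; "qpos": joint angles; "qd": joint speeds; "effort": joint torques, N m; "tool_pos": TCP position; "ee_rot": TCP orientation; "force": force on the tool from outside, world axes, zero at the start; "ft_torque": the same for the moment, N m; "finger_gap": finger opening in m.
Only numpy, scipy, OpenCV 4.12 (cv2) and the standard library are available. Lean on these libraries where they do the work, as an engineer would, in place of code of your own. Each camera call takes 0.05 s, during which the arm holds its last target.

TASK

Start the spray booth's extractor by pressing its round green button fully down and letting it spring back up. Then take the turntable by its raised black rim and turn it until the fuselage's nose, still in red-brown primer, points straight out of the booth's open front, and finish with the gripper still holding the rim so that the turntable keeps still for spraying. The paint is wet, so do not touch the fuselage or its clamp, and leave the red rocker switch and the things lying on the desk as they are.

Things in the scene. Friction and masses are not known exactly. Their poses are not given: they have to be found in the camera images.
- booth: Open-topped hobby spray booth, fixed on the desk. Origin on the desk; x points from the open front (robot side, -x) to the rear, y to the left, z up. White base x -165 to 140, y -210 to 210, 60 mm high, topped by a grille, with a flat control ledge along the front. Clear screens at y = -207 and 207 (x -108 to 138; 125 mm above the desk at the front, rising to 210) and at x = 137 (top 210). No roof.
- start_button_top (a point): Centre of the top of the round green start button (26 mm across, in a grey collar 42 mm across) on the booth's front ledge, at x = -138, y = 115 mm of the booth. At rest its top is 78 mm above the desk. It is pressed straight down.
- start_button (a joint): How far the start button is pressed: 0 = up, 0.006 m = fully down. Spring loaded: about 5 N holds it fully down; it comes up by itself when let go.
- rocker (a joint): Red rocker switch (31 x 22 mm, top about 75 mm above the desk) in a black frame on the front ledge, 100 mm to the right of the start button. 0 rad = as it starts (on), 0.4 rad = tipped the other way. To be left alone.
- turntable_base: Fixed grey foot of the turntable, 124 mm across, 18 mm high, standing on the grille near the middle of the booth. Origin on the turntable's axis at the grille (60 mm above the desk); axes parallel to the booth's.
- turntable_centre (a point): Point on the turntable's axis, level with the top of the rim (106 mm above the desk). The turntable is a white round tray with a raised black rubber rim 8 mm thick (outer radius 85, inner 77 mm), 20 mm high inside over the tray's floor (86 mm above the desk); the rim's underside is 18 mm above the grille. It can be pinched from above, best beside the fuselage's flanks.
- turntable (a joint): Angle of the turntable (rad), anticlockwise positive seen from above. 0 or any whole turn = nose straight out of the booth's open front. Turns without stops, with light friction (about 0.02 N m), and stays where it is left.
- nose (a point): Point on the fuselage's axis in its red-brown nose, 85 mm from the turntable's axis, 130 mm above the desk. The green jet fighter fuselage (no wings) lies level across the turntable, middle over the axis: about 190 mm long, body 29 mm across, 40 mm over the intakes, canopy top 148 mm above the desk. Wet paint: not to be touched.
- tail (a point): Point on the fuselage's axis near its tail, opposite the nose, 85 mm from the turntable's axis, 130 mm above the desk. The tail has a thin upright fin, 36 to 88 mm from the axis, top 172 mm above the desk.
- fuselage: The fuselage described under nose: origin on its axis over the turntable's axis, 130 mm above the desk; its -x axis points to the nose. Turns with the turntable.
- clamp: Silver aluminium clamp that holds the fuselage, bolted to the middle of the tray: 68 mm across the fuselage with its screw, 46 mm along it, 42 mm high; origin on the tray's floor at the axis. Turns with the turntable; not to be touched.
- brush_rest: Loose white ceramic brush rest, 26 x 80 mm (long along its y), 15 mm high, on the desk beside the booth; origin at its underside. Not to be moved.
- paint_jar: Loose paint jar, 42 mm across, 52 mm high, white cap, green label, on the desk beside the booth; origin at its underside. Not to be moved.
- spare_clamp: Loose spare aluminium bar clamp lying on the desk, about 170 x 60 mm, 15 mm high; origin at its underside on the bar. Not to be moved.

How it is judged:
On the way, in this order (a step that is already met when the one before it is completed fails the run):
1. the start button is pressed fully down (value of joint start_button above 0.005 m), for 0.1 s.
2. the start button has sprung back up (value of joint start_button below 0.001 m), for 0.1 s.
3. the nose points out of the open front and the turntable is held still by its rim (y of nose in the frame of turntable_base between -0.012 and 0.012 m and x of nose in the frame of turntable_base below 0 m and velocity of joint turntable between -0.05 and 0.05 rad/s and contact force between the fingers and turntable above 1.5 N and horizontal distance between the grasp point and turntable_base above 0.055 m and z of the grasp point in the frame of turntable_base below 0.062 m and value of joint start_button below 0.001 m and value of joint rocker below 0.15 rad and distance of each of brush_rest, paint_jar, spare_clamp from where it was at the start of the episode below 0.02 m), for 0.4 s.
At the end, for the whole second after the job is handed in: The nose points straight out of the booth's open front within 8 degrees; the turntable is still (under 0.05 rad/s), fingers at its rim, tips below its top, pressing with over 1.5 N; the button is up, the rocker not tipped, brush rest, jar and spare clamp within 20 mm of their places (all of step 3); the arm keeps its last pose, push and grip.
It fails at once if the wet fuselage or its clamp is touched (contact force between any of the arm, the fingers and fuselage above 0.3 N or contact force between any of the arm, the fingers and clamp above 0.3 N).
It fails at once if the rocker switch is tipped (value of joint rocker above 0.15 rad).
It fails at once if a thing on the desk is moved (distance of any of brush_rest, paint_jar, spare_clamp from where it was at the start of the episode above 0.02 m).
It also fails if it takes over 58 s, if anything falls off the work surface, if the arm or the gripper's body presses on something with over 40 N, if the wrist force passes 120 N, or if a joint passes its speed limit or range.

## Working session

There is one attempt and no reset: what is moved stays moved. The work goes in short steps, Python scripts to look and compute and a tool call to move; the robot and the scene stay as the last step left them, time stands still between calls to the robot, and variables do not carry over. Pictures are saved under pics/ and viewed, and the job is handed in when it is done.

Besides the shell and the picture viewer there is one more tool, called after "Emit:" by a JSON object that holds its "op" and its "data". play_rows: Moves the arm, as the interface text tells. Its arguments: {"type":"object","properties":{"translation":{"type":"array"},"rot":{"type":"array"},"fingers":{"type":"array"},"newtons":{"type":"number"}},"required":["translation","rot","fingers"]}

```bash
mkdir -p pics; ls
cat > h.py <<'E'
import numpy as np,cv2
from plant import env,vision
from scipy.spatial.transform import Rotation as R
def shot(n,f):
    im=vision.read_camera(n); cv2.imwrite('pics/'+f,im[:,:,::-1]); return im
def Tcam(n,obs=None):
    c=vision.get_calibration(n)
    if 'T' in c: T=np.array(c['T'])
    else:
        W=np.eye(4);W[:3,:3]=R.from_rotvec(obs['ee_rot']).as_matrix();W[:3,3]=obs['tool_pos'];T=W@np.array(c['mount'])
    return c,T
def ray(n,px,obs=None):
    c,T=Tcam(n,obs)
    K=np.array([[c['fx'],0,c['cx']],[0,c['fy'],c['cy']],[0,0,1.]])
    u=cv2.undistortPoints(np.array(px,float).reshape(-1,1,2),K,np.array(c['D'],float)).reshape(-1,2)
    d=np.c_[u,np.ones(len(u))]@T[:3,:3].T
    return T[:3,3],d/np.linalg.norm(d,axis=1)[:,None]
def onz(n,px,z,obs=None):
    o,d=ray(n,px,obs); return o+d*((z-o[2])/d[:,2])[:,None]
def proj(n,P,obs=None):
    c,T=Tcam(n,obs);Ti=np.linalg.inv(T)
    K=np.array([[c['fx'],0,c['cx']],[0,c['fy'],c['cy']],[0,0,1.]])
    return cv2.projectPoints(np.array(P,float).reshape(-1,3),cv2.Rodrigues(Ti[:3,:3])[0],Ti[:3,3],K,np.array(c['D'],float))[0].reshape(-1,2)
def tri(rs):
    A=np.zeros((3,3));b=np.zeros(3)
    for o,d in rs:
        d=d.reshape(3);M=np.eye(3)-np.outer(d,d);A+=M;b+=M@o
    p=np.linalg.solve(A,b);return p,[np.linalg.norm((np.eye(3)-np.outer(d.reshape(3),d.reshape(3)))@(p-o)) for o,d in rs]
E
python3 - <<'E'
from h import *
o=env.get_obs();print({k:np.round(v,3) for k,v in o.items()})
for n in('scene','top','wrist'):
    shot(n,n+'0.png'); c,T=Tcam(n,o); print(n,c['fx'],np.round(T,3).tolist())
E
```

```text
pics
{'t': np.float64(0.0), 'qpos': array([-1.365,  0.277,  1.506,  0.   ,  1.361, -0.121]), 'qd': array([-0.   ,  0.   , -0.   , -0.   ,  0.001, -0.001]), 'effort': array([-1.0000e-03, -4.1678e+01, -2.4581e+01, -0.0000e+00,  1.1000e-02,
        0.0000e+00]), 'tool_pos': array([ 0.184, -0.544,  0.23 ]), 'ee_rot': array([-3.098, -0.511,  0.   ]), 'force': array([-0.946,  0.984, -0.294]), 'ft_torque': array([ 0.058, -0.02 ,  0.057]), 'finger_gap': np.float64(0.086)}
scene 458.2366064793201 [[0.369, 0.788, -0.494, 1.153], [0.93, -0.315, 0.191, -0.218], [-0.006, -0.529, -0.848, 1.086], [0.0, 0.0, 0.0, 1.0]]
top 442.42146303542734 [[0.02, -0.988, 0.151, 0.339], [-1.0, -0.018, 0.015, -0.005], [-0.012, -0.151, -0.988, 1.483], [0.0, 0.0, 0.0, 1.0]]
wrist 353.76867912745405 [[0.322, -0.909, -0.264, 0.252], [-0.947, -0.309, -0.088, -0.522], [-0.001, 0.278, -0.961, 0.373], [0.0, 0.0, 0.0, 1.0]]
```

View pics/scene0.png

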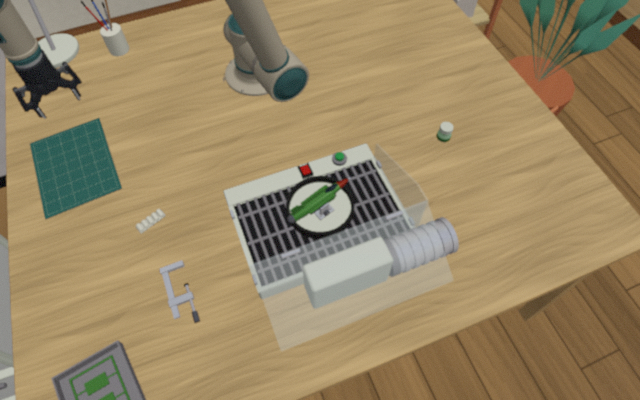

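View pics/top0.png

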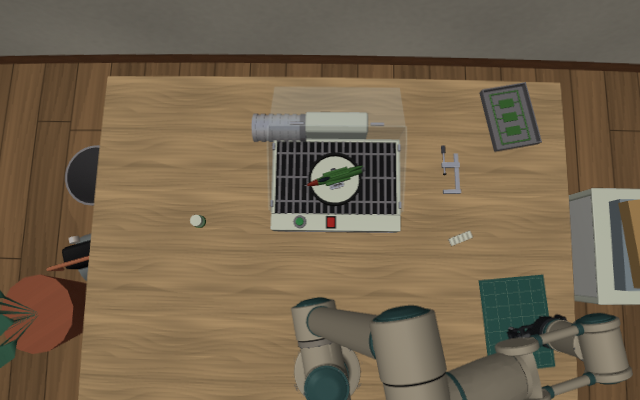

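View pics/wrist0.png

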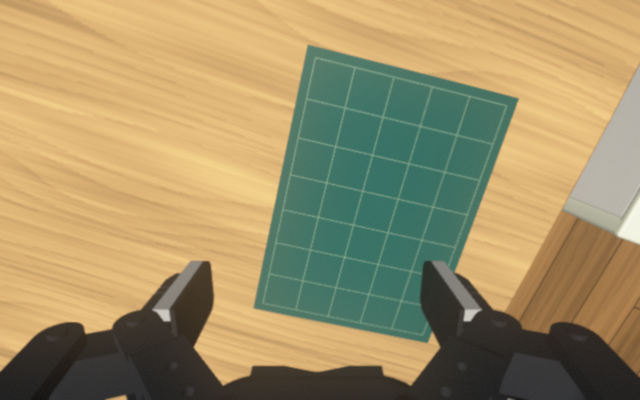

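Scene and top views show the booth ahead of the robot. In the top view the button is at about (300,221), the rocker at (331,222) and the turntable at (334,179). The nose is at about (308,185), so it points to the left (+y). Next I'll measure these.

Run:
```python
from h import *
P={}
for n,box in(('top',(260,90,410,240)),('scene',(220,140,410,300))):
    im=cv2.imread(f'pics/{n}0.png');hsv=cv2.cvtColor(im,cv2.COLOR_BGR2HSV)
    x0,y0,x1,y1=box
    m=np.zeros(im.shape[:2],np.uint8);m[y0:y1,x0:x1]=1
    H,S,V=[hsv[:,:,i].astype(int) for i in range(3)]
    def comps(mask,name):
        k,l,st,ce=cv2.connectedComponentsWithStats((mask&(m>0)).astype(np.uint8))
        for i in range(1,k):
            if st[i,4]>12: print(n,name,st[i],ce[i].round(1))
    comps((H>40)&(H<90)&(S>90),'green'); comps(((H<8)|(H>172))&(S>120),'red')
    comps((S<40)&(V>150),'white')
    c=im[y0:y1,x0:x1]; cv2.imwrite(f'pics/{n}0z.png',cv2.resize(c,None,fx=4,fy=3.7 if n=='top' else 3.7,interpolation=cv2.INTER_CUBIC)[:600,:800])
```

```text
top green [317 166  45  20 431] [340.1 174.8]
top green [296 217   7   8  45] [299.1 221. ]
top red [307 180  11   6  44] [312.4 183.1]
top red [327 217   8  10  80] [330.5 221.5]
top white [ 306  112   61   18 1056] [335.5 120.3]
top white [267 119  23  10  93] [278.2 122.2]
top white [ 271  140  129   91 2088] [344.8 212.4]
top white [272 150   4  54 126] [273.7 176.4]
top white [312 157  42  23 446] [329.4 165.7]
top white [313 175  45  27 615] [337.3 190.5]
top white [271 207   3   6  13] [272.4 209.7]
scene green [335 152   9   9  56] [339.1 156.1]
scene green [292 185  48  35 629] [314.1 201.8]
scene red [300 165  11  11  87] [305.1 170. ]
scene red [337 178  11  10  60] [342.6 182.2]
scene white [ 309  144  101   83 1253] [358.2 172. ]
scene white [ 224  167   81  132 2351] [263.8 222.2]
scene white [290 182  41  28 380] [305.4 192.8]
scene white [ 297  190   54   42 1066] [328.4 214.9]
scene white [ 300  232  110   68 4254] [356.2 267.3]
scene white [281 249  19   9  70] [290.4 252.7]
```

View pics/top0z.png

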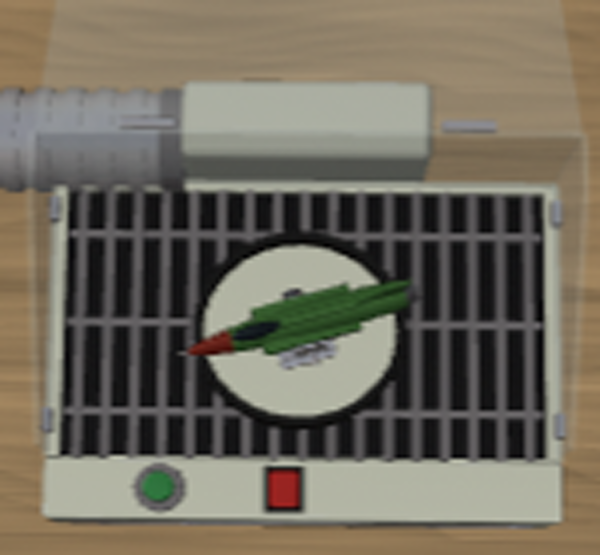

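View pics/scene0z.png

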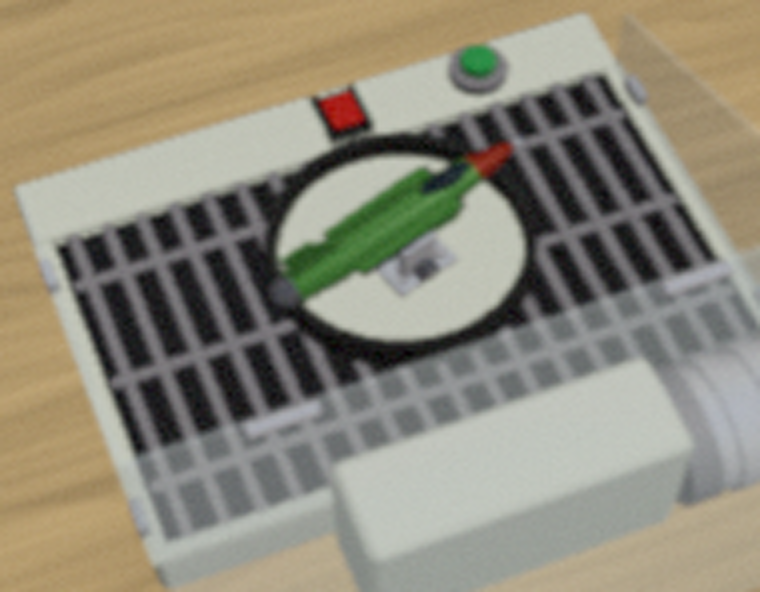

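Run:
```python
from h import *
f=lambda a,b:tri([ray('top',a),ray('scene',b)])
for nm,a,b in(('button',(299.1,221),(339.1,156.1)),('rocker',(330.5,221.5),(305.1,170)),('nosered',(312.4,183.1),(342.6,182.2)),
  ('ttc',(335,179.2),(220+399.5/4,140+247/3.7))):
    p,e=f(a,b);print(nm,p.round(4),np.round(e,4))
print('button z.078',onz('top',[(299.1,221)],.078),onz('scene',[(339.1,156.1)],.078))
print('tt z.106',onz('top',[(335,179.2)],.106))
print('rimL,R,T,B',onz('top',[(260+195/4,179),(260+405/4,179),(335,90+232/3.7),(335,90+428/3.7)],.106).round(4))
# ledge front edge corners (z 0.06)
print('front corners',onz('top',[(260+43/4,90+518/3.7),(260+562/4,90+522/3.7)],.06).round(4))
print('red nose tip, tail',onz('top',[(260+190/4,90+352/3.7),(260+408/4,90+290/3.7)],.13).round(4))
print('rest,jar', onz('top',[(460,238),(198,220)],.03).round(3))
```

```text
button [0.4765 0.0973 0.0787] [0.0002 0.0002]
rocker [ 0.478  -0.0027  0.0678] [0.0001 0.0001]
nosered [0.5903 0.0563 0.1331] [0.0007 0.0007]
ttc [ 0.6121 -0.0137  0.0912] [0.0009 0.0009]
button z.078 [[0.47666183 0.09750998 0.078     ]] [[0.476041   0.09731848 0.078     ]]
tt z.106 [[ 0.60894208 -0.01445419  0.106     ]]
rimL,R,T,B [[ 0.6081  0.0687  0.106 ]
 [ 0.6111 -0.0976  0.106 ]
 [ 0.6953 -0.013   0.106 ]
 [ 0.5244 -0.0159  0.106 ]]
front corners [[ 0.4475  0.1895  0.06  ]
 [ 0.452  -0.2283  0.06  ]]
red nose tip, tail [[ 0.5839  0.0709  0.13  ]
 [ 0.6402 -0.098   0.13  ]]
rest,jar [[ 0.435 -0.429  0.03 ]
 [ 0.478  0.438  0.03 ]]
```

```bash
cat >> h.py <<'E'
def to(target,yaw=None,obs=None,verbose=True):
    "delta in tool frame mm; yaw=desired world angle of tool y (deg) mod 180 -> tool z turn"
    o=obs or env.get_obs();M=R.from_rotvec(o['ee_rot']).as_matrix()
    cy=np.degrees(np.arctan2(M[1,1],M[0,1]))
    print('pos',np.round(o['tool_pos'],4),'tool y yaw',cy.round(1),'tilt',M[2].round(3),'q',np.round(o['qpos'],2),'F',np.round(o['force'],1),'gap',round(float(o['finger_gap']),4),'t',round(float(o['t']),2))
    if target is not None: print('tool delta mm',((np.array(target)-o['tool_pos'])@M*1000).round(1))
    if yaw is not None: d=(yaw-cy+90)%180-90; print('turn about tool z:',-d, 'alt',-d+180*np.sign(d))
E
python3 - <<'E'
from h import *
to([.4765,.0973,.15],197)
M=R.from_rotvec(env.get_obs()['ee_rot']).as_matrix();print(M.round(3))
E
```

```text
pos [ 0.1845 -0.5442  0.2306] tool y yaw -71.3 tilt [ 0.    -0.001 -1.   ] q [-1.37  0.28  1.51  0.    1.36 -0.12] F [-0.1 -0.9 -0.5] gap 0.0853 t 0.15
tool delta mm [ 482.4 -513.7   81.4]
turn about tool z: -88.2763559441766 alt 91.7236440558234
[[ 0.947  0.321 -0.   ]
 [ 0.321 -0.947  0.001]
 [ 0.    -0.001 -1.   ]]
```

Emit:
{"op": "play_rows", "data": {"translation": [[40,-43,0],[40,-43,0],[40,-43,0],[40,-43,0],[40,-43,0],[40,-43,0],[40,-43,0],[40,-43,0],[40,-43,0],[40,-43,0],[40,-42,0],[40,-42,0]], "rot": [[0,0,0],[0,0,0],[0,0,0],[0,0,0],[0,0,0],[0,0,0],[0,0,0],[0,0,0],[0,0,0],[0,0,0],[0,0,0],[0,0,0]], "fingers": [0,0,0,0,0,0,0,0,0,0,0,0], "newtons": 30}}

```text
t: 1.65
tool_pos: [0.4746, 0.0982, 0.2312]
ee_rot: [3.099, 0.512, 0.0]
force: [0.1, -1.8, 0.2]
finger_gap: -0.0002
```

Run:
```python
from h import *
to([.4765,.0973,.09],17)
```

```text
pos [0.4746 0.0982 0.2312] tool y yaw -71.2 tilt [ 0.     0.001 -1.   ] q [ 0.06  0.14  1.69 -0.    1.32  1.3 ] F [ 0.1 -1.8  0.2] gap -0.0002 t 1.65
tool delta mm [  1.5   1.4 141.2]
turn about tool z: -88.24609627018455 alt 91.75390372981545
```

Emit:
{"op": "play_rows", "data": {"translation": [[1.5,1.4,5],[0,0,5],[0,0,5],[0,0,5],[0,0,5],[0,0,5],[0,0,5],[0,0,5],[0,0,5],[0,0,0]], "rot": [[0,0,-9.8],[0,0,-9.8],[0,0,-9.8],[0,0,-9.8],[0,0,-9.8],[0,0,-9.8],[0,0,-9.8],[0,0,-9.8],[0,0,-9.8],[0,0,0]], "fingers": [0,0,0,0,0,0,0,0,0,0]}}

```text
t: 2.9
tool_pos: [0.4755, 0.0954, 0.1857]
ee_rot: [-1.872, -2.521, 0.002]
force: [0.1, 0.4, 0.7]
finger_gap: 0.0
```

Run:
```python
from h import *
to([.4765,.0973,.09],17)
shot('wrist','w1.png')
```

```text
pos [0.4755 0.0954 0.1857] tool y yaw 16.8 tilt [ 0.    -0.001 -1.   ] q [ 0.05  0.17  1.76 -0.    1.21 -0.24] F [0.1 0.4 0.7] gap 0.0 t 2.9
tool delta mm [ 1.5  1.6 95.7]
turn about tool z: -0.19562983342223106 alt 179.80437016657777
```

View pics/w1.png

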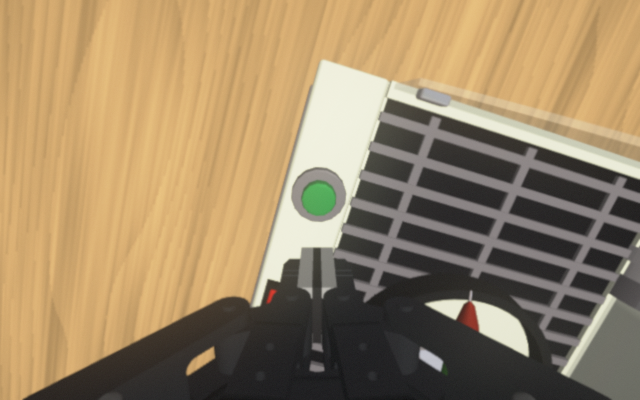

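Run:
```python
from h import *
o=env.get_obs()
print(onz('wrist',[(319,198)],.078,o), onz('wrist',[(471,302)],.13,o))
print(tri([ray('top',(299.1,221)),ray('scene',(339.1,156.1)),ray('wrist',(319,198),o)]))
```

```text
[[0.47809446 0.09687462 0.078     ]] [[0.58737807 0.07242449 0.13      ]]
(array([0.47716916, 0.09718051, 0.07945645]), [np.float64(0.0006854738060493022), np.float64(0.0003506539290465348), np.float64(0.0008006891531496167)])
```

Emit:
{"op": "play_rows", "data": {"translation": [[2,2,15],[0,0,15],[0,0,15],[0,0,15],[0,0,15],[0,0,15],[0,0,5],[0,0,5],[0,0,3],[0,0,3],[0,0,3],[0,0,3]], "rot": [[0,0,0],[0,0,0],[0,0,0],[0,0,0],[0,0,0],[0,0,0],[0,0,0],[0,0,0],[0,0,0],[0,0,0],[0,0,0],[0,0,0]], "fingers": [0,0,0,0,0,0,0,0,0,0,0,0]}}

```text
t: 4.45
tool_pos: [0.4778, 0.098, 0.0756]
ee_rot: [1.87, 2.523, 0.001]
force: [-6.2, 0.5, 30.6]
finger_gap: 0.0002
```

Run:
```python
from h import *
to([.477,.097,.071],17)
```

```text
pos [0.4778 0.098  0.0756] tool y yaw 16.9 tilt [-0.     0.001 -1.   ] q [ 0.06  0.29  1.92 -0.    0.93 -0.24] F [-6.2  0.5 30.6] gap 0.0002 t 4.45
tool delta mm [-0.7 -1.1  4.6]
turn about tool z: -0.07174016536345107 alt 179.92825983463655
```

Run:
```python
from h import *
shot('wrist','w2.png');im=shot('scene','s2.png');cv2.imwrite('pics/s2z.png',cv2.resize(im[120:220,280:400,::-1],None,fx=6,fy=6,interpolation=cv2.INTER_CUBIC))
to(None)
```

```text
pos [0.4777 0.0979 0.0759] tool y yaw 16.9 tilt [-0.     0.001 -1.   ] q [ 0.06  0.29  1.92 -0.    0.93 -0.24] F [-3.3 -0.8 13.7] gap -0.0001 t 4.55
```

View pics/w2.png

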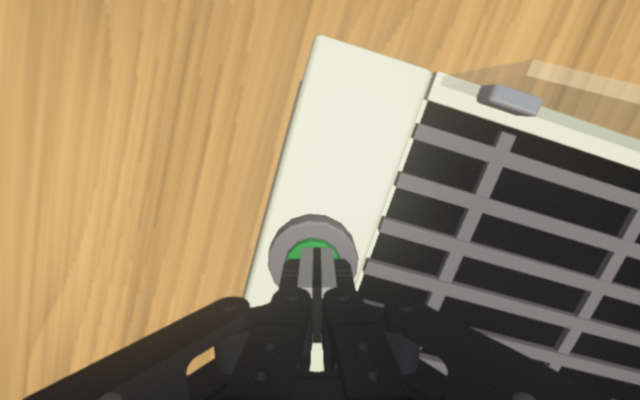

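View pics/s2z.png

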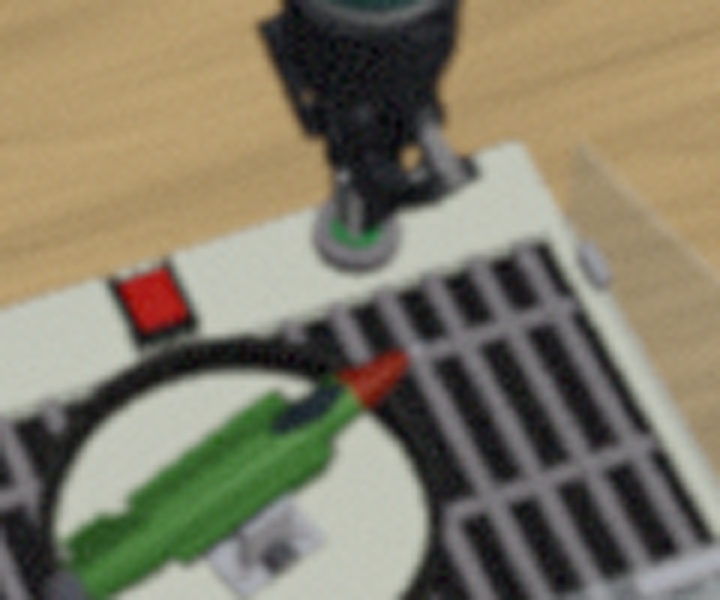

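Emit:
{"op": "play_rows", "data": {"translation": [[0,0,0],[0,0,0]], "rot": [[0,0,0],[0,0,0]], "fingers": [0,0]}}

```text
t: 4.8
tool_pos: [0.4777, 0.098, 0.0759]
ee_rot: [1.87, 2.523, 0.001]
force: [-3.0, -0.5, 12.9]
finger_gap: -0.0004
```

Run:
```python
from h import *
a=cv2.imread('pics/scene0.png');b=cv2.imread('pics/s2.png')
for im in(a,b):
    hsv=cv2.cvtColor(im,cv2.COLOR_BGR2HSV)
    for c in (338,340,342): print(c,[tuple(hsv[r,c][:2])+(int(hsv[r,c][2]),) and f"{hsv[r,c][1]}/{hsv[r,c][2]}" for r in range(150,170)])
z=np.hstack([cv2.resize(i[140:175,320:360],None,fx=9,fy=9,interpolation=cv2.INTER_CUBIC) for i in(a,b)])
cv2.imwrite('pics/cmp.png',z)
# predicted bottom edge of button disc at heights
th=np.linspace(0,2*np.pi,200)
for h in(.078,.0755,.072):
    p=proj('scene',np.c_[.477+.013*np.cos(th),.097+.013*np.sin(th),np.full(200,h)]);print(h,p[:,1].max().round(2),p[p[:,1].argmax()].round(1))
for h in(.066,.070,.074):
    p=proj('scene',np.c_[.477+.021*np.cos(th),.097+.021*np.sin(th),np.full(200,h)]);print('collar',h,p.min(0).round(2),p.max(0).round(2))
```

```text
338 ['99/176', '93/164', '90/136', '152/139', '175/140', '175/140', '174/141', '185/138', '173/133', '177/98', '85/93', '10/105', '9/117', '7/104', '9/81', '20/128', '16/180', '16/194', '16/190', '17/164']
340 ['96/176', '84/155', '93/143', '163/139', '175/140', '175/141', '175/143', '182/140', '174/133', '177/111', '109/96', '35/109', '4/116', '7/105', '6/85', '19/123', '17/178', '17/194', '16/179', '20/153']
342 ['76/175', '31/171', '35/162', '90/144', '153/142', '160/140', '176/142', '168/137', '146/126', '107/107', '45/113', '2/116', '9/118', '10/102', '2/105', '15/153', '17/190', '15/181', '12/144', '9/110']
338 ['26/49', '0/55', '3/74', '3/82', '6/91', '14/94', '5/94', '3/94', '33/107', '84/116', '92/111', '32/112', '9/118', '12/107', '6/85', '22/128', '17/182', '16/196', '17/191', '17/166']
340 ['48/32', '25/31', '31/33', '14/55', '4/60', '13/60', '16/63', '14/54', '57/72', '112/107', '119/120', '41/117', '6/119', '9/110', '6/86', '16/125', '17/180', '17/192', '17/182', '18/155']
342 ['35/29', '20/25', '47/27', '51/30', '8/31', '31/33', '24/32', '78/49', '137/91', '122/123', '61/121', '4/121', '6/119', '12/104', '5/106', '17/153', '15/189', '15/182', '12/145', '5/109']
0.078 160.26 [339.2 160.3]
0.0755 160.81 [339.2 160.8]
0.072 161.56 [339.2 161.6]
collar 0.066 [331.37 152.87] [346.65 165.24]
collar 0.07 [331.39 152.  ] [346.71 164.38]
collar 0.074 [331.41 151.13] [346.77 163.53]
```

View pics/cmp.png

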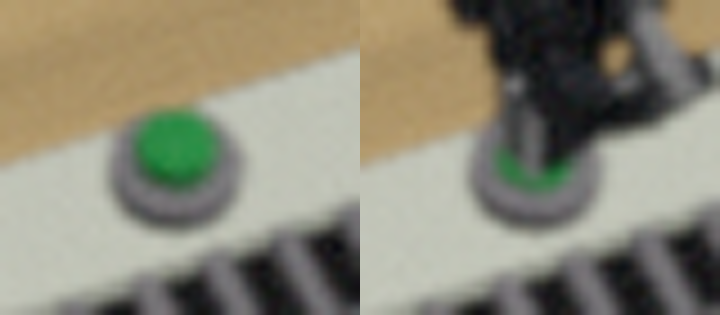

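Emit:
{"op": "play_rows", "data": {"translation": [[0,0,-2.5],[0,0,0]], "rot": [[0,0,0],[0,0,0]], "fingers": [0,0]}}

```text
t: 5.05
tool_pos: [0.4777, 0.0979, 0.0773]
ee_rot: [1.87, 2.523, 0.001]
force: [-0.1, -0.8, 4.4]
finger_gap: 0.0
```

Emit:
{"op": "play_rows", "data": {"translation": [[0,0,-2],[0,0,0]], "rot": [[0,0,0],[0,0,0]], "fingers": [0,0]}}

```text
t: 5.3
tool_pos: [0.4777, 0.0979, 0.0788]
ee_rot: [1.87, 2.524, 0.0]
force: [-0.0, -0.1, 3.1]
finger_gap: -0.0003
```

Emit:
{"op": "play_rows", "data": {"translation": [[0,0,-2],[0,0,0]], "rot": [[0,0,0],[0,0,0]], "fingers": [0,0]}}

```text
t: 5.55
tool_pos: [0.4776, 0.0979, 0.0808]
ee_rot: [1.87, 2.524, 0.0]
force: [0.3, 0.5, 1.4]
finger_gap: -0.0
```

Emit:
{"op": "play_rows", "data": {"translation": [[0,0,-2],[0,0,0]], "rot": [[0,0,0],[0,0,0]], "fingers": [0,0]}}

```text
t: 5.8
tool_pos: [0.4768, 0.0979, 0.0825]
ee_rot: [-1.87, -2.524, 0.001]
force: [0.2, -0.1, -0.3]
finger_gap: -0.0001
```

Emit:
{"op": "play_rows", "data": {"translation": [[0,0,-4],[0,0,0]], "rot": [[0,0,0],[0,0,0]], "fingers": [0,0]}}

```text
t: 6.05
tool_pos: [0.4774, 0.0979, 0.087]
ee_rot: [1.87, 2.524, 0.0]
force: [1.2, 0.6, 0.1]
finger_gap: 0.0001
```

Emit:
{"op": "play_rows", "data": {"translation": [[0,0,-30],[0,0,-35],[0,0,-38],[-29,2.4,0],[-29,2.4,0],[-29,2.4,0],[-29,2.4,0],[-30,2.4,0],[0,0,0],[0,0,0]], "rot": [[0,0,0],[0,0,0],[0,0,0],[0,0,0],[0,0,0],[0,0,0],[0,0,0],[0,0,0],[0,0,0],[0,0,0]], "fingers": [0,0,0,0.35,0.35,0.35,0.35,0.35,0.35,0.35]}}

```text
t: 7.3
tool_pos: [0.5307, -0.0377, 0.1895]
ee_rot: [-1.87, -2.523, -0.0]
force: [-0.2, 0.6, -0.3]
finger_gap: 0.0297
```

Run:
```python
from h import *
to([.5315,-.038,.12],17)
shot('wrist','w3.png');im=shot('top','t3.png');cv2.imwrite('pics/t3z.png',cv2.resize(im[150:240,260:410,::-1],None,fx=5,fy=5,interpolation=cv2.INTER_CUBIC))
```

```text
pos [ 0.5307 -0.0377  0.1895] tool y yaw 16.9 tilt [ 0.001 -0.001 -1.   ] q [-0.2   0.24  1.66  0.    1.24 -0.5 ] F [-0.2  0.6 -0.3] gap 0.0297 t 7.3
tool delta mm [-0.6  0.7 69.5]
turn about tool z: -0.0931197428914885 alt 179.90688025710853
```

View pics/w3.png

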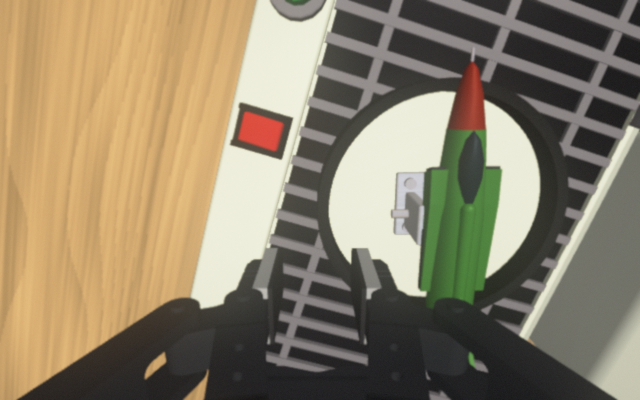

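View pics/t3z.png

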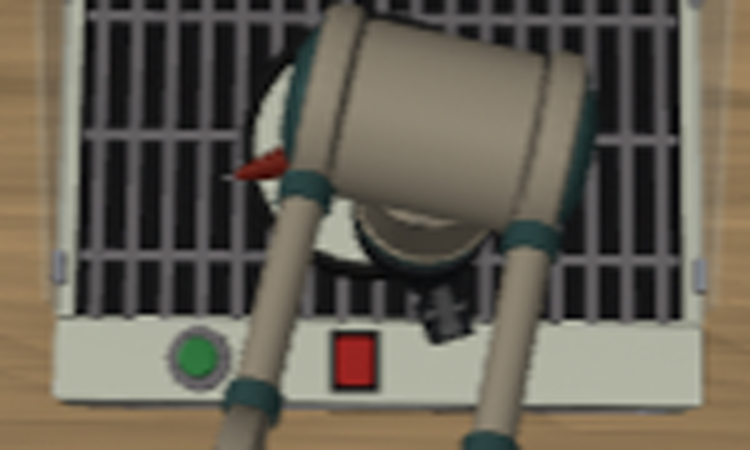

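Run:
```python
from h import *
im=cv2.imread('pics/w3.png')
cv2.imwrite('pics/w3z.png',cv2.resize(im[50:330,250:600],None,fx=2.2,fy=2.1,interpolation=cv2.INTER_CUBIC))
```

```text
(no output)
```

View pics/w3z.png

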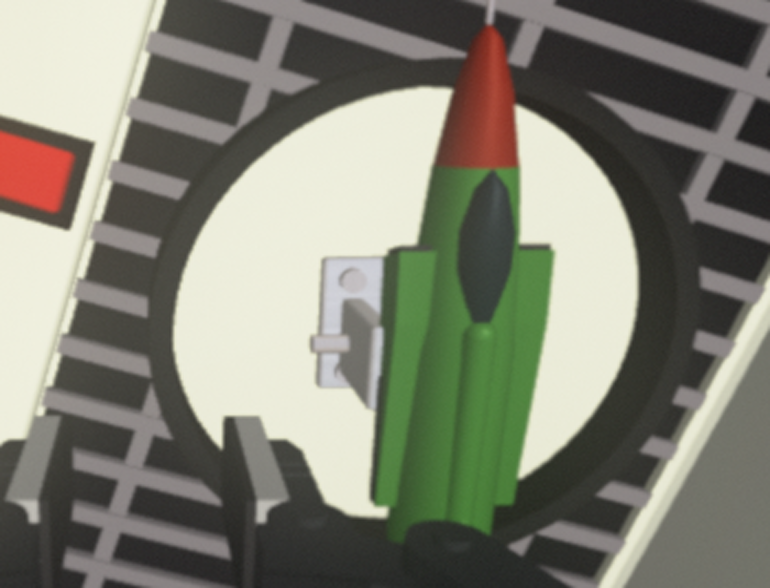

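Run:
```python
from h import *
from scipy.optimize import least_squares
o=env.get_obs()
f=lambda z:[(250+x/2.2,50+y/2.1) for x,y in z]
pts=f([(150,300),(240,125),(318,82),(400,62),(570,82),(640,130),(682,195),(700,270),(690,345),(660,420)])
for h in (.102,.106,.110):
    P=onz('wrist',pts,h,o)
    s=least_squares(lambda c:np.hypot(P[:,0]-c[0],P[:,1]-c[1])-c[2],[.61,-.014,.085]);print(h,s.x.round(4),(s.fun*1000).round(1))
a=onz('wrist',f([(490,28),(440,537)]),.13,o);d=a[0]-a[1];print(a.round(4),np.degrees(np.arctan2(d[1],d[0])))
c=onz('wrist',f([(352,345)]),.1,o);print('clamp side',c)
to(None)
```

```text
0.102 [ 0.6141 -0.0131  0.0865] [-0.9  1.9  0.2 -1.3 -0.4  0.3  0.1  0.2 -0.5  0.4]
0.106 [ 0.6124 -0.0124  0.085 ] [-0.9  1.9  0.2 -1.3 -0.4  0.3  0.1  0.2 -0.5  0.4]
0.11 [ 0.6106 -0.0116  0.0835] [-0.9  1.8  0.2 -1.2 -0.4  0.3  0.1  0.2 -0.5  0.4]
[[ 0.586   0.0734  0.13  ]
 [ 0.6326 -0.068   0.13  ]] 108.2560737885816
clamp side [[ 0.59520236 -0.02367645  0.1       ]]
pos [ 0.5308 -0.0373  0.1897] tool y yaw 17.0 tilt [ 0.001 -0.    -1.   ] q [-0.2   0.24  1.66  0.    1.24 -0.5 ] F [-0.2  0.8  0.1] gap 0.0302 t 7.4
```

Emit:
{"op": "play_rows", "data": {"translation": [[-1,3.6,15],[0,0,15],[0,0,15],[0,0,15],[0,0,10],[0,0,8],[0,0,8],[0,0,5],[0,0,3],[0,0,0]], "rot": [[0,0,-1],[0,0,0],[0,0,0],[0,0,0],[0,0,0],[0,0,0],[0,0,0],[0,0,0],[0,0,0],[0,0,0]], "fingers": [0.35,0.35,0.35,0.35,0.35,0.35,0.35,0.35,0.35,0.35]}}

```text
t: 8.65
tool_pos: [0.5351, -0.0382, 0.0958]
ee_rot: [1.848, 2.54, -0.0]
force: [0.3, -0.2, -0.6]
finger_gap: 0.03
```

Run:
```python
from h import *
to([.5345,-.038,.096],18)
shot('wrist','w4.png')
```

```text
pos [ 0.5351 -0.0382  0.0958] tool y yaw 17.9 tilt [-0.  0. -1.] q [-0.2   0.33  1.79 -0.    1.02 -0.51] F [ 0.3 -0.2 -0.6] gap 0.03 t 8.65
tool delta mm [ 0.4 -0.5 -0.2]
turn about tool z: -0.07704140962410122 alt 179.9229585903759
```

View pics/w4.png

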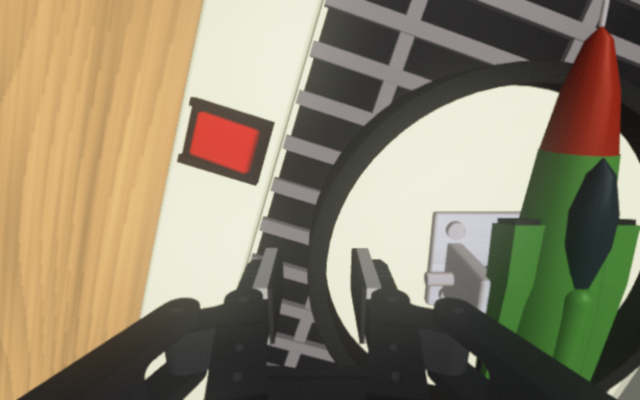

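Emit:
{"op": "play_rows", "data": {"translation": [[0,0,0],[0,0,0],[0,0,0],[0,0,0],[0,0,0]], "rot": [[0,0,0],[0,0,0],[0,0,0],[0,0,0],[0,0,0]], "fingers": [0,0,0,0,0], "newtons": 25}}

```text
t: 9.32
tool_pos: [0.5351, -0.0382, 0.0961]
ee_rot: [1.848, 2.54, -0.0]
force: [-1.2, -0.4, 4.7]
finger_gap: 0.0078
```

Run:
```python
from h import *
to(None)
shot('wrist','w5.png')
```

```text
pos [ 0.5351 -0.0382  0.0961] tool y yaw 17.9 tilt [-0.  0. -1.] q [-0.2   0.33  1.79 -0.    1.02 -0.51] F [-1.2 -0.4  4.7] gap 0.0078 t 9.32
```

View pics/w5.png

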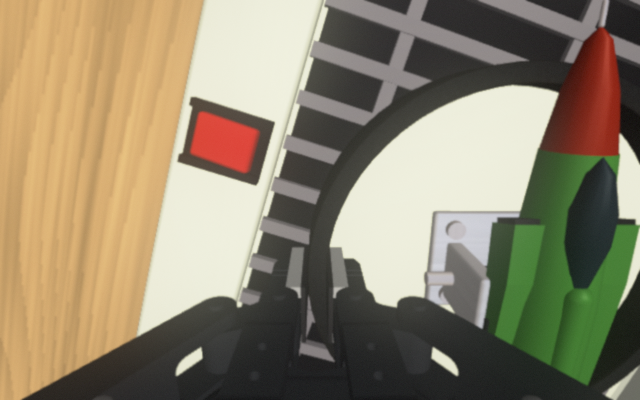

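Emit:
{"op": "play_rows", "data": {"translation": [[0,0,-1.2],[-2.8,0.05,0],[-4.24,0.11,0],[-4.24,0.11,0],[-4.24,0.11,0],[-4.24,0.11,0],[-4.24,0.11,0],[-4.24,0.11,0],[-4.24,0.11,0],[-4.24,0.11,0],[-4.24,0.11,0],[0,0,0]], "rot": [[0,0,0],[0,0,-2],[0,0,-3],[0,0,-3],[0,0,-3],[0,0,-3],[0,0,-3],[0,0,-3],[0,0,-3],[0,0,-3],[0,0,-3],[0,0,0]], "fingers": [0,0,0,0,0,0,0,0,0,0,0,0]}}

```text
t: 10.88
tool_pos: [0.5568, -0.0723, 0.0962]
ee_rot: [-1.154, -2.921, -0.0]
force: [0.2, -0.8, -3.9]
finger_gap: 0.0075
```

Run:
```python
from h import *
o=env.get_obs();M=R.from_rotvec(o['ee_rot']).as_matrix()
print('implied centre',o['tool_pos']+.081*M[:,1])
a=np.radians(198+29);to(np.array([.6121,-.0132,.097])+.081*np.array([np.cos(a),np.sin(a),0]),47)
shot('wrist','w6.png')
```

```text
implied centre [ 0.61214045 -0.01318312  0.09618269]
pos [ 0.5568 -0.0723  0.0962] tool y yaw 46.9 tilt [ 0.001 -0.    -1.   ] q [-0.25  0.36  1.74  0.    1.04 -1.07] F [ 0.2 -0.8 -3.9] gap 0.0075 t 10.88
tool delta mm [-0.2 -0.  -0.8]
turn about tool z: -0.12795951286140905 alt 179.87204048713858
```

View pics/w6.png

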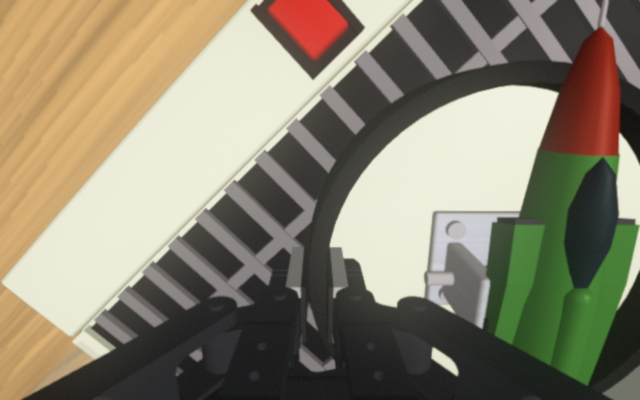

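Emit:
{"op": "play_rows", "data": {"translation": [[-2.8,0.05,0],[-5.37,0.18,0],[-5.37,0.18,0],[-5.37,0.18,0],[-5.37,0.18,0],[-5.37,0.18,0],[-5.37,0.18,0],[-5.37,0.18,0],[-5.37,0.18,0],[-5.37,0.18,0],[-5.37,0.18,0],[0,0,0.5]], "rot": [[0,0,-2],[0,0,-3.8],[0,0,-3.8],[0,0,-3.8],[0,0,-3.8],[0,0,-3.8],[0,0,-3.8],[0,0,-3.8],[0,0,-3.8],[0,0,-3.8],[0,0,-3.8],[0,0,0]], "fingers": [0,0,0,0,0,0,0,0,0,0,0,0]}}

```text
t: 12.42
tool_pos: [0.6079, -0.094, 0.0962]
ee_rot: [-0.084, -3.14, -0.0]
force: [-0.1, 0.4, -2.0]
finger_gap: 0.0076
```

Run:
```python
from h import *
o=env.get_obs();M=R.from_rotvec(o['ee_rot']).as_matrix()
print('implied centre',o['tool_pos']+.081*M[:,1]);to(None,90.6)
shot('wrist','w7.png')
for n,(x0,y0,x1,y1) in(('top',(260,140,410,240)),('scene',(220,140,410,280))):
    im=shot(n,n+'7.png'); cv2.imwrite(f'pics/{n}7z.png',cv2.resize(im[y0:y1,x0:x1,::-1],None,fx=4,fy=4,interpolation=cv2.INTER_CUBIC))
```

```text
implied centre [ 0.61225645 -0.01309387  0.09620611]
pos [ 0.6079 -0.094   0.0962] tool y yaw 86.9 tilt [ 0.  0. -1.] q [-0.27  0.43  1.61  0.    1.09 -1.78] F [-0.1  0.4 -2. ] gap 0.0076 t 12.43
turn about tool z: -3.679943945398577 alt 176.32005605460142
```

View pics/w7.png

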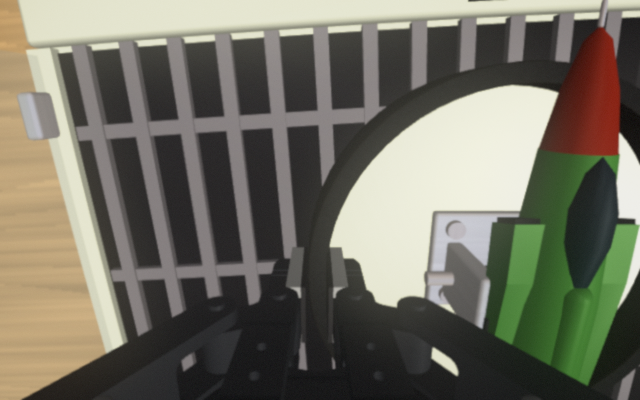

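View pics/top7z.png

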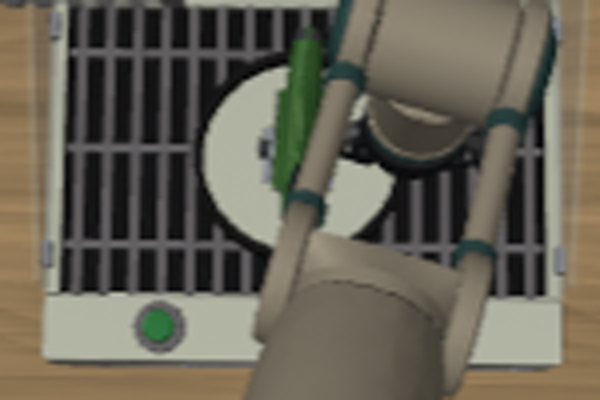

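View pics/scene7z.png

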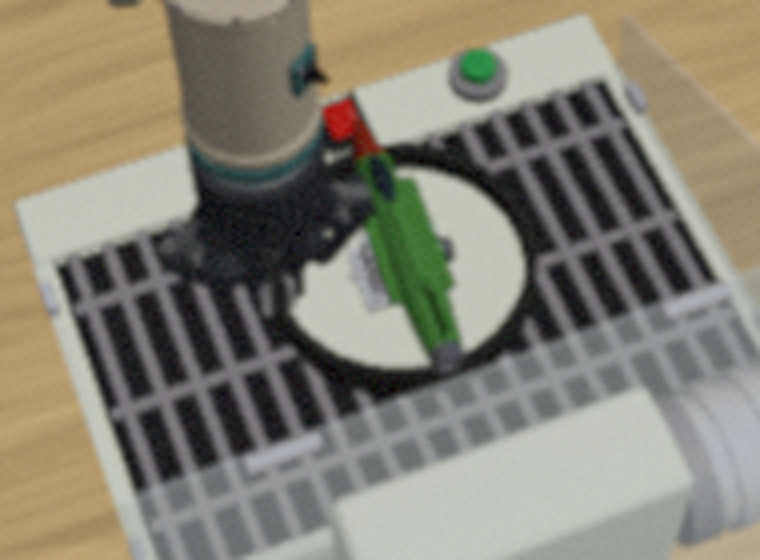

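Run:
```python
from h import *
o=env.get_obs()
t=onz('wrist',[(601,28)],.13,o)[0];c=np.array([.6122,-.0131,.13]);d=t-c
print('tip',t,np.hypot(*d[:2]),np.degrees(np.arctan2(d[1],d[0])))
a=onz('wrist',[(60,47),(500,20)],.06,o);print('ledge edge',a,np.degrees(np.arctan2((a[0]-a[1])[0],-(a[0]-a[1])[1])))
a=onz('wrist',[(113,276),(250,268)],.06,o);print('cross bar',np.degrees(np.arctan2((a[0]-a[1])[0],-(a[0]-a[1])[1])))
a=onz('top',[(260+45/4,140+358/4),(260+240/4,140+361/4),(260+65/4,140+292/4),(260+250/4,140+294/4)],.06)
for p,q in((0,1),(2,3)): v=a[p]-a[q];print(np.degrees(np.arctan2(-v[0],v[1])))
# scene nose: tip (350,95)/4, tail end (448,357)/4
s=onz('scene',[(220+357/4,140+105/4),(220+446/4,140+355/4)],.13);v=s[0]-s[1];print('scene nose-tail',s.round(3),np.degrees(np.arctan2(v[1],v[0])))
```

```text
tip [ 0.52147737 -0.00768632  0.13      ] 0.090884014617522 176.5850437218104
ledge edge [[ 0.50605101 -0.21110938  0.06      ]
 [ 0.50601498 -0.00338188  0.06      ]] 0.009935972837304305
cross bar 0.8345726047893955
0.2626787379747949
0.47614106108498505
scene nose-tail [[ 0.512 -0.002  0.13 ]
 [ 0.699 -0.017  0.13 ]] 175.3225591272083
```

Emit:
{"op": "play_rows", "data": {"translation": [[-1.8,0.02,0],[-1.8,0.02,0],[-1.8,0.02,0],[0,0,0],[0,0,0],[0,0,0],[0,0,0],[0,0,0],[0,0,0],[0,0,0]], "rot": [[0,0,-1.3],[0,0,-1.3],[0,0,-1.3],[0,0,0],[0,0,0],[0,0,0],[0,0,0],[0,0,0],[0,0,0],[0,0,0]], "fingers": [0,0,0,0,0,0,0,0,0,0]}}

```text
t: 13.82
tool_pos: [0.613, -0.0941, 0.0963]
ee_rot: [0.023, -3.141, -0.0]
force: [0.5, 2.3, -7.8]
finger_gap: 0.0078
```

Run:
```python
from h import *
o=env.get_obs();to(None,90.6);M=R.from_rotvec(o['ee_rot']).as_matrix()
print('implied centre',o['tool_pos']+.081*M[:,1])
shot('wrist','w8.png');im=shot('scene','s8.png');shot('top','t8.png')
cv2.imwrite('pics/s8z.png',cv2.resize(im[140:280,220:410,::-1],None,fx=4,fy=4,interpolation=cv2.INTER_CUBIC))
```

```text
pos [ 0.613  -0.0941  0.0963] tool y yaw 90.8 tilt [ 0.  0. -1.] q [-0.26  0.44  1.6   0.    1.1  -1.85] F [ 0.5  2.3 -7.8] gap 0.0078 t 13.82
turn about tool z: 0.22127295639729994 alt -179.77872704360271
implied centre [ 0.61187617 -0.01308599  0.09628621]
```

View pics/s8z.png

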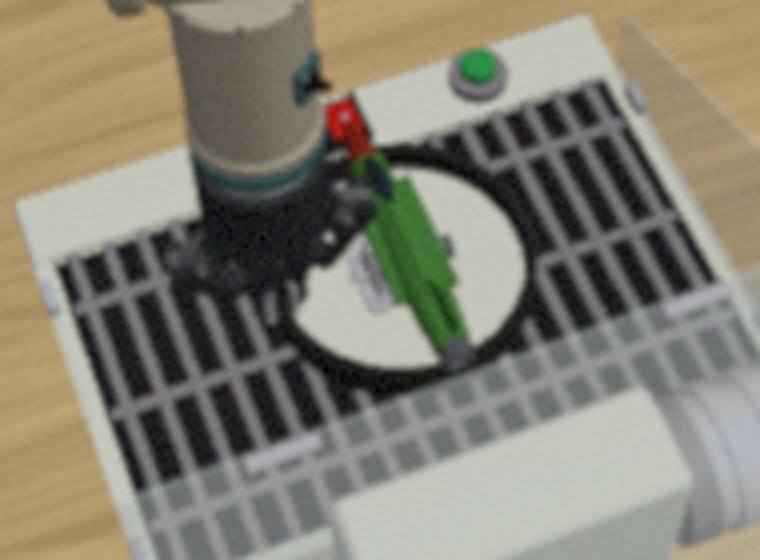

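View pics/w8.png

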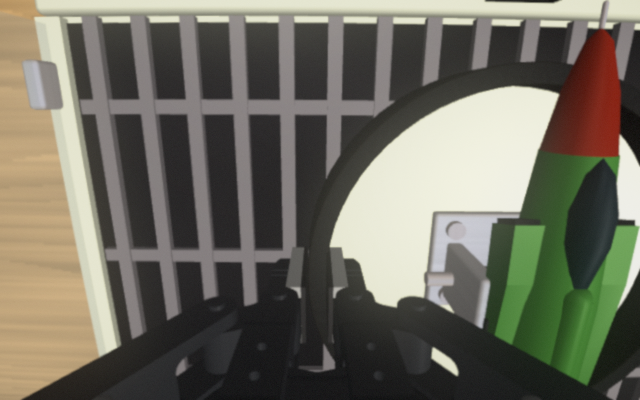

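View pics/t8.png

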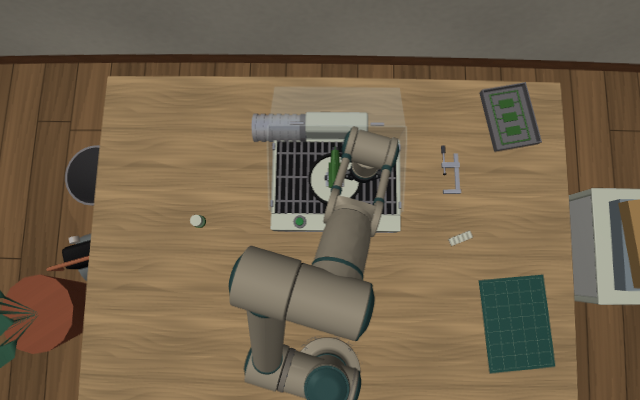

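Run:
```python
from h import *
o=env.get_obs();t=onz('wrist',[(601,28)],.13,o)[0];d=t-[.6121,-.0131,.13];print(t,np.degrees(np.arctan2(d[1],d[0])))
a=cv2.imread('pics/top0.png').astype(int);b=cv2.imread('pics/t8.png').astype(int)
for nm,(x0,y0,x1,y1) in dict(rest=(445,228,477,250),jar=(185,210,212,232),clamp=(435,140,470,200)).items():print(nm,np.abs(a-b)[y0:y1,x0:x1].mean())
to(None);print(np.abs(o['qd']).max(),env.job_done())
```

```text
[ 0.52123825 -0.01388999  0.13      ] -179.50185896847583
rest 0.6070075757575758
jar 0.5909090909090909
clamp 0.5998412698412698
pos [ 0.613  -0.094   0.0963] tool y yaw 90.8 tilt [ 0.  0. -1.] q [-0.26  0.44  1.6   0.    1.1  -1.85] F [ 0.8  1.1 -9.8] gap 0.0076 t 13.97
the job is handed in; nothing more can be done
0.0012988350245258715 None
```

The job is handed in at about 14 s. I pressed the start button fully down and let it spring back. I then pinched the turntable's rim from above and turned it about 73° anticlockwise. The gripper is still holding the rim with a 25 N grip setting.

**Button:** it bottomed out under about 13 N. The spring force then faded over about 6 mm of lift, and the camera shows it up again. The finger tips touched it about 3–4 mm higher than the reported TCP height suggested. I judged the full press from that spring travel and the picture, because the joint value cannot be read.

**Nose:** the last wrist view puts it at 180.5° in world axes. The booth itself measures about 0.5° of yaw, with single readings between 0 and 0.9°. The nose is therefore within about 1° of straight out. A coarser check from the scene camera before the last correction read about 1° lower than the wrist view.

**Hold:** the arm is still and the fingers are 7.6 mm apart on the 8 mm rim, with their tips below its top. The wrist force reads about 10 N vertically, a small upward pull on the rim that I did not relieve before handing in.

**Left alone:** the brush rest, paint jar and spare clamp look unchanged between the first and last top views. The pictures and force readings gave no sign of contact with the fuselage, its clamp or the rocker. In the last pictures the nose and arm partly hide the rocker, so it was not seen in full at the end.

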